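Load a board carrier into its test cradle

TASK

Load the board carrier into the test cradle: keeping it tilted nose down, slide its tongue under the cradle's far lip until it is gently felt to be home, then lower the carrier flat until the sprung catch at the near end snaps over its rear edge. Never press the carrier against the cradle with more than 35 N or bump the cradle hard with the gripper, leave the small things lying around alone, and let go of the carrier when it is locked.

Things in the scene. Friction and masses are not known exactly. Their poses are not given: they have to be found in the camera images.
- base: Fixed dark steel base plate, 190 (x) x 120 (y) x 8 mm, origin at the centre of its underside on the bench; x points from the catch end to the groove end (roughly away from the robot), z up. A grey-painted cradle is clamped on it, square and centred in y, but ANYWHERE WITHIN 15 mm EITHER WAY along x of its nominal place: this shift is not measured and must be felt or seen. It does not yield when pushed.
- seat (a point): Point fixed in the base plate, at the nominal centre of the cradle's seat floor: 14 mm above the base's underside, same axes as the base. The floor is at this height, from x = -57 to +66 mm of here (plus the unknown shift). Side rails have inner faces at y = +-42 mm and stand 8 mm above the floor. The pocket is shorter than the carrier with its tongue, so the tongue goes in first, tilted.
- groove (a point): Point fixed in the base plate, at floor height, where the groove's back wall nominally is: 66 mm ahead (+x) of the seat. Groove 7.5 mm deep and 7 mm high: the lip's front face is 7.5 mm before the back wall, its underside 7 mm and its top 13 mm above the floor. Back wall and lip are shifted with the cradle. The tongue goes in at a tilt of 10 to 17 degrees; then the carrier turns down flat about the tongue's edge.
- near_stops (a point): Point fixed in the base plate, at floor height, where the two fixed near stops nominally have their inner face: 56.5 mm behind (-x) the seat, 8 mm high. Between them is the catch, 20 mm wide: nose tip 4.5 mm inside of the stops, underside 7 mm above the floor, bevel rising back to 20 mm height (highest point). All are shifted with the cradle. A seated carrier has 2.5 mm of play along x.
- plate_centre (a point): Centre (half-way up) of the carrier's plate: a loose aluminium plate 110 (x) x 76 (y) x 6 mm with a tongue along its +x edge and a small green circuit board fixed on its +x half (top of its connector 10 mm above the plate); axes are the carrier's, z up. About 0.2 kg in all. Starts flat on the bench. Properly seated it lies flat with this point 17 mm above the underside of the base plate.
- handle (a point): Grip centre of the carrier's black bridge handle: a cross bar 12 (x) x 44 (y) x 20 (z) mm on two legs; its centre is 10 mm behind (-x) the plate's centre and 41 mm above it, so 44 mm above the plate's underside. Best pinched across its 12 mm. Axes are the carrier's.
- tongue_edge (a point): Middle of the front edge of the carrier's tongue: 65 mm ahead (+x) of the plate's centre, at the same height. The tongue is 10 mm long, 70 mm wide and 4 mm thick (1 to 5 mm above the plate's underside) with a rounded edge of 2 mm radius. A resistance of about 5 N shows that it is home. The cradle is rigid: lower the last few millimetres slowly, in small steps, as the force climbs quickly once the plate lies on the floor.
- catch (a joint): Sprung catch at the near end of the cradle, in metres: 0 shut (nose over the seat), up to 0.008 pushed back. Spring 500 N/m with 1.5 N at shut. The carrier's rear edge pushes it back about 1 to 4 mm as it is pressed down (about 3 to 12 N), then it snaps shut over the carrier, nose 1 mm above it.
- usb_stick: Black USB stick, 17x52x8 mm, lying loose; leave alone. Origin at the centre of its underside.
- heat_sink: Grey finned heat sink, 32x32x20 mm, loose; leave alone. Origin at the centre of its underside.
- marker: Pen-like marker, 12x130x11 mm, loose; leave alone. Origin at the centre of its underside.
- loupe: Black round loupe, 34x34x25 mm, loose; leave alone. Origin at the centre of its underside.
- carrier: The same loose carrier, with origin at the centre of the plate's underside, axes as above.

How it is judged (in metres and radians):
On the way:
1. the carrier, still tilted nose down, has its tongue down at the groove end of the cradle (angle between plate_centre's own z axis and vertical above 0.07 rad and z of tongue_edge in the frame of base between 0.012 and 0.0205 m and x of tongue_edge in the frame of base between 0.038 and 0.085 m and y of tongue_edge in the frame of base between -0.012 and 0.012 m), for 0.1 s.
At the end, for the whole second after the job is handed in: The carrier lies flat in the cradle (within 2 degrees, plate centre 14.5 to 19 mm above the underside of the base, within 19 mm of the base's centre along its x and 7 mm across, square within 0.1 rad), the catch is shut over its rear edge (within 1.5 mm), and it is at rest (angle between plate_centre's own z axis and vertical below 0.035 rad and angle between the x axis of base and the x axis of plate_centre, either way round below 0.1 rad and z of plate_centre in the frame of base between 0.0145 and 0.019 m and x of plate_centre in the frame of base between -0.019 and 0.019 m and y of plate_centre in the frame of base between -0.007 and 0.007 m and value of joint catch between -0.0015 and 0.0015 m and linear speed of carrier below 0.02 m/s); the robot touches nothing.
It fails at once if the carrier is pressed against the cradle or base with more than 35 N (contact force between carrier and base above 35 N).
It fails at once if the robot's arm or fingers push the base, cradle or catch with more than 15 N (contact force between any of the fingers, the arm and base above 15 N).
It fails at once if one of the small things lying around is moved more than 20 mm (distance of any of usb_stick, heat_sink, marker, loupe from where it was at the start of the episode above 0.02 m).
It also fails if it takes over 61 s, if anything falls off the work surface, if the arm or the gripper's body presses on something with over 40 N, if the wrist force passes 120 N, or if a joint passes its speed limit or range.

ROBOT

A 7-joint arm with a two-finger parallel gripper is mounted at the origin on a cart in front of the work surface, level with it; the furniture and walls round the work are solid. World frame = base frame: x ahead of the robot, y to its left, z up, the work surface at z = 0. Lengths are in mm, angles in rad, forces in N, time in s.
With the tool pointing down it reaches from about 425 to 925 mm from the base axis. Payload 6.8 kg.
Tool frame: the origin (TCP) lies midway between the tips of the shut fingers; the grasp point (between the pads) lies pinch_z behind it (pinch_z is the distance from the TCP to the grasp point, in mm); z points along the fingers, y is the line along which they close (so a half turn about z gives the same grasp; the last joint's range is limited). The gripper opens to 88 mm and grips with 3 to 60 N. Pads are 20 mm wide; open, the fingers measure 115 mm over their backs; the gripper's body (75 mm by 178 mm) begins 61 mm behind the grasp point.
Start: joints at [-1.293, 0.477, 0.022, 1.555, -0.011, 1.109, -0.083], TCP at [254, 625.405, 222.664] pointing down, gripper open.
Joint ranges: [-2.96, 2.96], [-0.34, 2.1], [-1.41, 1.46], [0.24, 2.44], [-1.37, 4.51], [0.17, 1.92], [-2.96, 2.96]. Speed limits (rad/s): [2.39, 2.39, 3.14, 3.14, 3.14, 3.14, 3.14].

INTERFACE

Orientations are given as a unit quaternion [w, x, y, z].
In Python, from rig import * gives the robot as it stands.
- The arm moves only by the tool send_rows, never from a script. Its argument "motion" is one flat list of numbers, 5 for each row, row after row: the finger opening in m, from 0 to 0.0878, then the shift along the tool's x, y, z in m, then the turn about the tool's z in rad. A call has 1 to 12 rows; each row is the pose to reach, as a shift and turn from the pose commanded when the call began, along the tool's axes at that moment; what a row does not reach only later rows make up. A row lasts 1/12 s, in which the tool goes at most 41.7 mm and 7.16 degrees, less where a joint would pass 70% of its speed; a pose out of reach is approached as far as the arm can. A call with a gripper value outside its range is refused whole. The fingers move at their own pace and stop on an object; "newtons" is the grip in N (left out, the last holds). Time passes only in rows, so rows that repeat a pose let the fingers close. It gives the time, the measured TCP pose, the force, the opening and the grip force at its end, in the units of the state.
- state(): the state, without advancing time (a new reading comes with each control period).
- capture(name): name is "scene" or "top" or "wrist"; returns a dict with "img" (480x640x3 uint8, red, green, blue), "fx", "fy", "cx", "cy" (pixels), "origin" and "orientation" of the camera in the world. Camera axes: x right, y up, looking along -z (the intrinsics and any distortion apply to the point x, -y, -z); pixel columns grow to the right and rows downward; lengths in mm; the calibration is good to about 2 mm. A picture is of the moment at which its call begins. There is no depth.
- job_done(): hands the job in; it is judged then, once.
The state is a dict: "clock": time; "joint_pos": joint angles; "joint_velocities": joint speeds; "effort": joint torques, N m; "tool_pos": TCP position; "tcp_rot": TCP orientation; "wrist_force": force on the tool from outside, world axes, zero at the start; "torque": the same for the moment, N m; "gripper_width": opening from 0.0 (shut) to 1.0 (fully open); "gripper_force": force on a finger pad.
Only numpy, scipy, OpenCV 4.12 (cv2) and the standard library are available. Lean on these libraries where they do the work, as an engineer would, in place of code of your own. Each camera call takes 0.05 s, during which the arm holds its last target. There are 200 camera calls.

## Working session

There is one attempt and no reset: what is moved stays moved. The work goes in short steps, Python scripts to look and compute and a tool call to move; the robot and the scene stay as the last step left them, time stands still between calls to the robot, and variables do not carry over. Pictures are saved under pics/ and viewed, at most 10 in all, crops included, and the job is handed in when it is done.

Besides the shell and the picture viewer there is one more tool, called after "Call:" as name(argument=value, ...) on one line, values as JSON. send_rows: Moves the arm, as the interface text tells. Its arguments: {"type":"object","properties":{"motion":{"type":"array","items":{"type":"number"}},"newtons":{"type":"number"}},"required":["motion"]}

```bash
mkdir -p pics; ls
python3 - <<'E'
from rig import *
import cv2
s=state();print(s)
for n in("scene","top"):
    c=capture(n);cv2.imwrite(f"pics/{n}0.png",c["img"][:,:,::-1])
    print({k:v for k,v in c.items() if k!="img"})
E
```

```text
pics
{'clock': 0.0, 'joint_pos': array([-1.29307538,  0.47779172,  0.02237373,  1.55641268, -0.01147409,
        1.10931626, -0.08309116]), 'joint_velocities': array([-0.00123737,  0.00223029, -0.00039853, -0.00035381, -0.00141593,
       -0.0003439 , -0.0004826 ]), 'effort': array([ 1.92916132e-04, -5.82847095e+01,  1.53441802e+00, -2.72611248e+01,
       -5.44211303e-02,  1.69448520e-02,  1.16757988e-04]), 'tool_pos': array([253.83394354, 624.81681052, 221.70439407]), 'tcp_rot': array([-8.73597007e-05,  1.91710124e-01,  9.81451180e-01, -8.95506231e-04]), 'wrist_force': array([-0.24601251,  0.254277  , -0.03285848]), 'torque': array([-0.02458833, -0.00643237,  0.02925483]), 'gripper_force': 0.0, 'gripper_width': 1.0006602104689388}
{'fx': 513.5080530081349, 'fy': 513.5080530081349, 'cx': 318.0324446192123, 'cy': 227.5692669614633, 'origin': array([-103.61645498,  727.23579188,  677.00500039]), 'orientation': array([-0.31329995, -0.16763032,  0.43470888,  0.82750916])}
{'fx': 453.93764593048274, 'fy': 453.93764593048274, 'cx': 319.74494563857905, 'cy': 240.30951362552779, 'origin': array([ 412.28129582,   84.95991822, 1220.43729349]), 'orientation': array([ 0.71396305,  0.01760534, -0.0276701 , -0.69941489])}
```

View pics/top0.png

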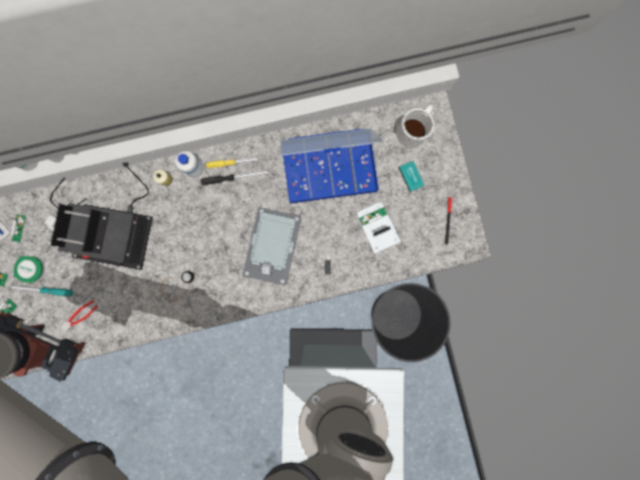

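View pics/scene0.png

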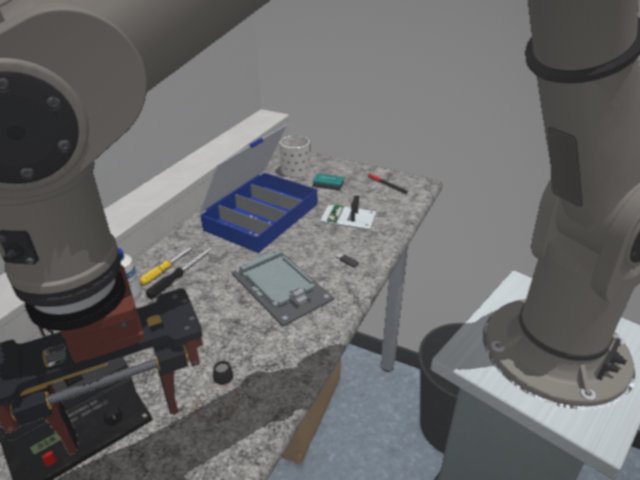

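The top view shows the cradle at about (271,246), catch end at (265,268). The carrier is the white plate at (379,228), handle at (381,231), board end pointing up-left. The USB stick is at (327,267), the loupe at (188,277) and the marker near (448,220). The heat sink is probably the teal box at (412,176).

```bash
cat > h.py <<'E'
from rig import *
import numpy as np, cv2
from scipy.spatial.transform import Rotation as R
def rot(q): return R.from_quat([q[1],q[2],q[3],q[0]])
def proj(c,u,v,z):
    d=rot(c["orientation"]).apply([(u-c["cx"])/c["fx"],-(v-c["cy"])/c["fy"],-1])
    o=np.array(c["origin"]); return o+d*(z-o[2])/d[2]
def pix(c,p):
    q=rot(c["orientation"]).inv().apply(np.array(p)-c["origin"])
    return c["cx"]+c["fx"]*q[0]/-q[2], c["cy"]-c["fy"]*q[1]/-q[2]
def totool(p,yaw=None):
    s=state(); return rot(s["tcp_rot"]).inv().apply(np.array(p)-s["tool_pos"])
E
python3 - <<'E'
from h import *
import rig; print([n for n in dir(rig) if not n.startswith('_')], getattr(rig,'pinch_z',None))
c=capture("top")
for n,u,v,z in [("cradle",271,246,14),("catch",265,268,20),("carrier",379,228,6),("handle",381,231,45),("usb",327,267,4)]:
    print(n,proj(c,u,v,z).round())
print(rot(state()["tcp_rot"]).as_matrix().round(3))
a=cv2.resize(c["img"][195:295,230:310],None,fx=5,fy=5,interpolation=cv2.INTER_CUBIC)
b=cv2.resize(c["img"][190:270,345:415],None,fx=5,fy=5,interpolation=cv2.INTER_CUBIC)
b=cv2.copyMakeBorder(b,0,100,0,0,cv2.BORDER_CONSTANT)
cv2.imwrite("pics/crop0.png",np.hstack([a,b])[:,:,::-1])
E
```

```text
['PlanningError', 'capture', 'job_done', 'pinch_z', 'state'] 18.700000000000003
cradle [472. 198.  14.]
catch [413. 211.  20.]
carrier [527. -90.   6.]
handle [515. -90.  45.]
usb [419.  48.   4.]
[[-0.927  0.376 -0.   ]
 [ 0.376  0.927 -0.001]
 [-0.    -0.001 -1.   ]]
```

View pics/crop0.png

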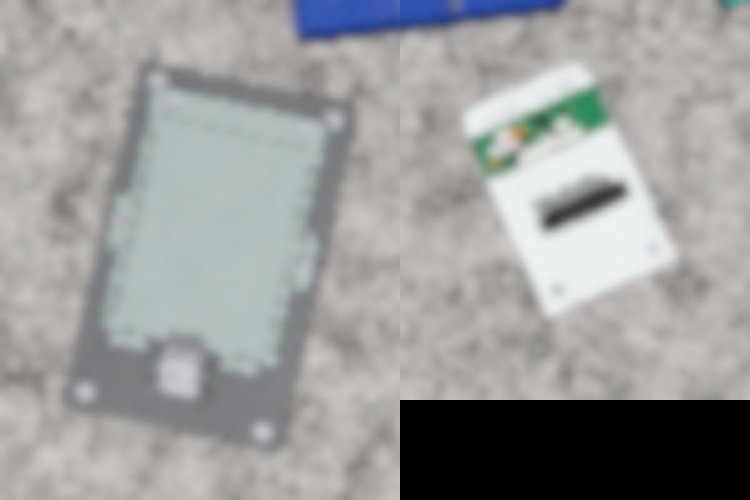

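Run:
```python
from h import *
c=capture("top")
P=lambda x,y,ox,oy,z: proj(c,x/5-.4+ox,y/5-.4+oy,z)
B=np.array([P(x,y,230,195,8) for x,y in [(143,65),(354,100),(65,405),(283,447)]])
C=np.array([P(x,y,345,190,z) for x,y,z in [(62,125,5),(190,65,5),(150,318,6),(278,257,6)]])
for n,M in(("base",B),("carrier",C)):
    f=(M[0]+M[1]-M[2]-M[3])/2; y=(M[0]+M[2]-M[1]-M[3])/2
    print(n,M.round(1).tolist(),"ctr",M.mean(0).round(1),"len",np.hypot(*f[:2]),np.hypot(*y[:2]),"yaw",np.arctan2(f[1],f[0]),np.arctan2(-y[0],y[1]))
h=np.array([P(140,213,345,190,55),P(228,185,345,190,55)]);print(h.round(1),h.mean(0))
for n,x,y,z in [("catchtip",185,345,20),("far lip far edge L",160,90,27),("lip near L",155,115,27),("floor near L",105,345,22),("far R",325,125,27)]:
    p=P(x,y,230,195,z); print(n,p.round(1))
```

```text
base [[574.7, 235.4, 8.0], [558.3, 121.8, 8.0], [392.0, 271.5, 8.0], [372.0, 155.3, 8.0]] ctr [474.2 196.    8. ] len 187.73413890374042 116.35041198972223 yaw -0.18644643039207928 -0.15687106845999593
carrier [[562.0, -30.6, 5.0], [596.1, -99.4, 5.0], [458.8, -79.3, 6.0], [493.0, -147.8, 6.0]] ctr [527.5 -89.3   5.5] len 113.97511582764481 76.69637835227297 yaw 0.4400758243842297 0.46191164144622926
[[ 511.   -66.8   55. ]
 [ 526.5 -112.2   55. ]] [518.77122397 -89.51705323  55.        ]
catchtip [425.  207.5  20. ]
far lip far edge L [559.  223.7  27. ]
lip near L [545.7 226.   27. ]
floor near L [424.1 249.3  22. ]
far R [542.4 136.2  27. ]
```

Call:
send_rows(motion=[0.0878,-0.3,-0.33,0,-0.5,0.0878,-0.3,-0.33,0,-0.5,0.0878,-0.3,-0.33,0,-0.5,0.0878,-0.3,-0.33,0,-0.5,0.0878,-0.3,-0.33,0,-0.5,0.0878,-0.3,-0.33,0,-0.5,0.0878,-0.3,-0.33,0,-0.5,0.0878,-0.3,-0.33,0,-0.5,0.0878,-0.3,-0.33,0,-0.5,0.0878,-0.3,-0.33,0,-0.5,0.0878,-0.3,-0.33,0,-0.5,0.0878,-0.3,-0.33,0,-0.5])

```text
clock: 1.2
tool_pos: [409.6, 200.2, 222.7]
tcp_rot: [0.0, -0.052, 0.999, -0.001]
wrist_force: [-0.5, -0.2, 0.2]
gripper_width: 0.997
gripper_force: 0.0
```

```bash
cat > go.py <<'E'
import sys
from h import *
# target x y z heading of tool y
x,y,z,hd=map(float,sys.argv[1:5]); s=state(); M=rot(s["tcp_rot"]).as_matrix()
cur=np.arctan2(M[1,1],M[0,1]); dt=-(hd-cur); dt=(dt+np.pi)%(2*np.pi)-np.pi
print("shift mm",totool([x,y,z]).round(1),"turn",round(dt,4),"pos",s["tool_pos"].round(1),"F",s["wrist_force"].round(2),"q7",s["joint_pos"][6].round(2),"t",round(s["clock"],2),"tool z",M[:,2].round(4))
E
python3 go.py 517 -94 200 2.02
```

```text
shift mm [ -75.9 -303.8   23.3] turn -0.3442 pos [409.6 200.2 222.7] F [-0.53 -0.22  0.18] q7 1.1 t 1.2 tool z [ 4.0e-04 -1.9e-03 -1.0e+00]
```

Run:
```python
from h import *
import pickle
c=capture("wrist");cv2.imwrite("pics/w0.png",c["img"][:,:,::-1]);pickle.dump(c,open("w0.pkl","wb"))
print(c["origin"].round(1),rot(c["orientation"]).as_matrix().round(3),c["fx"])
```

```text
[327.2 192.8 384.1] [[-0.105 -0.948 -0.3  ]
 [ 0.994 -0.101 -0.03 ]
 [-0.002 -0.301  0.954]] 355.12120076466795
```

View pics/w0.png

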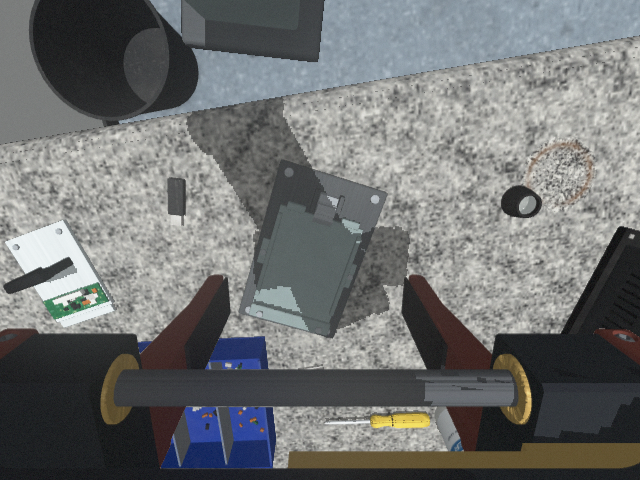

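Call:
send_rows(motion=[0.0878,-0.076,-0.304,0.023,-0.344,0.0878,-0.076,-0.304,0.023,-0.344,0.0878,-0.076,-0.304,0.023,-0.344,0.0878,-0.076,-0.304,0.023,-0.344,0.0878,-0.076,-0.304,0.023,-0.344,0.0878,-0.076,-0.304,0.023,-0.344,0.0878,-0.076,-0.304,0.023,-0.344,0.0878,-0.076,-0.304,0.023,-0.344,0.0878,-0.076,-0.304,0.023,-0.344,0.0878,-0.076,-0.304,0.023,-0.344,0.0878,-0.076,-0.304,0.023,-0.344])

```text
clock: 2.17
tool_pos: [518.0, -84.9, 199.3]
tcp_rot: [-0.0, -0.228, 0.974, 0.0]
wrist_force: [-0.1, -0.3, 0.3]
gripper_width: 0.998
gripper_force: 0.0
```

```bash
python3 - <<'E'
from h import *
import pickle
c=capture("wrist");cv2.imwrite("pics/w1.png",c["img"][:,:,::-1]);pickle.dump(c,open("w1.pkl","wb"))
print(c["origin"].round(1))
E
python3 go.py 517 -94 200 2.02
```

```text
[ 444.  -121.   360.7]
shift mm [ 5.1 -8.4 -0.6] turn 0.0118 pos [517.9 -84.2 199.4] F [-0.33  1.    0.35] q7 2.18 t 2.22 tool z [-7.e-04  1.e-03 -1.e+00]
```

View pics/w1.png

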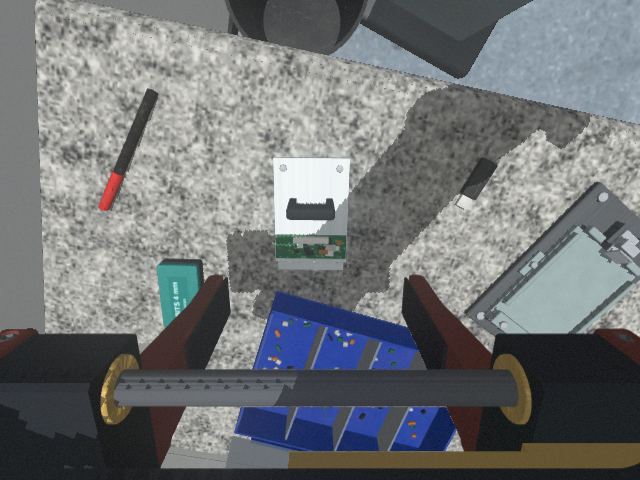

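The wrist views show the carrier with plate rear corners at (274,158) and (350,157), tongue front at row 269, and handle bar top around (311,213). In w0 the base corners are at about (283,160), (387,191), (332,338), (240,308) and the catch is at (330,205). I'll enlarge both.

Run:
```python
from h import *
import pickle
a=pickle.load(open("w0.pkl","rb"))["img"][150:345,230:395]; b=pickle.load(open("w1.pkl","rb"))["img"][150:280,265:360]
a=cv2.resize(a,None,fx=3,fy=3,interpolation=cv2.INTER_CUBIC); a=cv2.convertScaleAbs(a,alpha=1.7)
b=cv2.resize(b,None,fx=3,fy=3,interpolation=cv2.INTER_CUBIC); b=cv2.copyMakeBorder(b,0,a.shape[0]-b.shape[0],0,0,cv2.BORDER_CONSTANT)
cv2.imwrite("pics/crop1.png",np.hstack([a,b])[:,:,::-1]);print(a.shape,b.shape)
```

```text
(585, 495, 3) (585, 285, 3)
```

View pics/crop1.png

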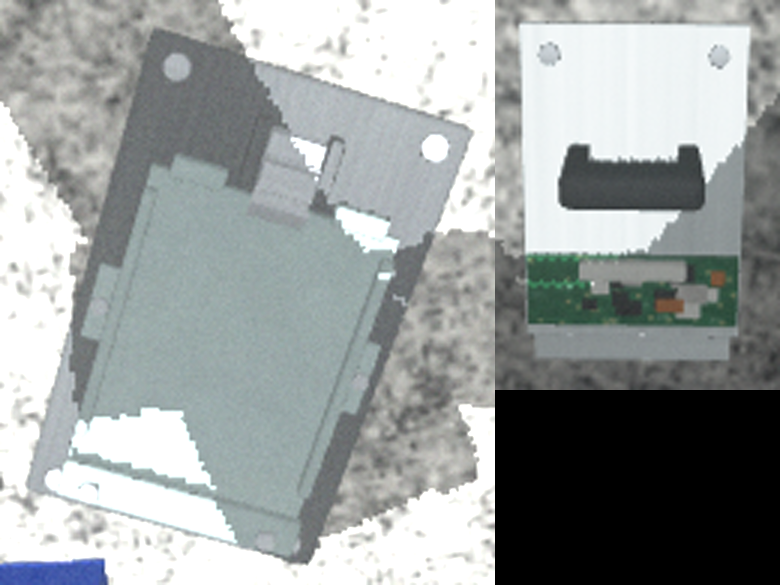

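Run:
```python
from h import *
import pickle
a=pickle.load(open("w0.pkl","rb"));b=pickle.load(open("w1.pkl","rb"))
A=lambda x,y,z: proj(a,(x-1)/3+230,(y-1)/3+150,z)
Bq=lambda x,y,z: proj(b,(x-495-1)/3+265,(y-1)/3+150,z)
B=np.array([A(28,487,8),A(305,562,8),A(153,28,8),A(474,130,8)])  # far-,far+,near-,near+
f=(B[0]+B[1]-B[2]-B[3])/2; y=(B[1]+B[3]-B[0]-B[2])/2
yaw=np.arctan2(f[1],f[0]); c0=B.mean(0)
print("base",c0.round(1),np.hypot(*f[:2]),np.hypot(*y[:2]),yaw,np.arctan2(-y[0],y[1]))
yw=-0.172
for n,x,y_,z in [("nose",278,217,21.5),("stopL in",190,187,22),("stopR in",362,245,22),("lipL near",70,462,27),("lipR near",303,522,27),("lipfarL",45,485,27),("lipfarR",297,555,27),("railL",100,330,22),("railR",345,380,22)]:
    d=A(x,y_,z)-c0; print(n,"in base x,y",np.round([d[0]*np.cos(yw)+d[1]*np.sin(yw),-d[0]*np.sin(yw)+d[1]*np.cos(yw)],1))
C=[Bq(520,22,6),Bq(750,25,6),Bq(535,358,5),Bq(729,358,5),Bq(527,327,6),Bq(737,330,6)]
C=np.array(C);print(C.round(1).tolist())
e=C[1]-C[0];print("rear w",np.hypot(*e[:2]),"yaw",np.arctan2(-e[0],e[1]))
f=(C[2]+C[3]-C[0]-C[1])/2;print("len",np.hypot(*f[:2]),np.arctan2(f[1],f[0]))
print("centre",(C[0]+C[1])/2+f/np.linalg.norm(f)*55)
print("handle top far",(Bq(563,207,54)+Bq(702,207,54))/2, np.linalg.norm(Bq(563,207,54)-Bq(702,207,54)))
```

```text
base [470.7 199.3   8. ] 187.36921414153932 117.40729897448811 -0.20117322026132212 -0.19774153209576342
nose in base x,y [-45.4   2.7]
stopL in in base x,y [-47.6 -30. ]
stopR in in base x,y [-43.8  34.2]
lipL near in base x,y [ 65.9 -46.2]
lipR near in base x,y [66.4 45. ]
lipfarL in base x,y [ 77.9 -53.1]
lipfarR in base x,y [81.  46.9]
railL in base x,y [ 13.3 -47.9]
railR in base x,y [ 7.7 43.9]
[[490.9, -143.8, 6.0], [458.5, -76.0, 6.0], [597.2, -90.1, 5.0], [566.2, -27.3, 5.0], [587.2, -97.7, 6.0], [555.0, -30.0, 6.0]]
rear w 75.14813266444688 yaw 0.4465709761652704
len 118.61823459794304 0.44654993546908656
centre [524.31516987 -86.16843735   5.53634409]
handle top far [519.00530709 -88.50210158  54.        ] 41.36912667788755
```

Base yaw is about -0.19 and its centre about (472,198). The nose tip and lip both give a cradle shift of about +7 mm. The handle is at (515,-91) with yaw 0.447, and the sizes check out. I'll let the arm settle, then descend.

Call:
send_rows(motion=[0.0878,0,0,0,0,0.0878,0,0,0,0])

```text
clock: 2.38
tool_pos: [517.9, -84.6, 199.7]
tcp_rot: [0.0, -0.229, 0.974, 0.0]
wrist_force: [-0.3, 0.1, 0.6]
gripper_width: 1.0
gripper_force: 0.0
```

```bash
python3 go.py 514.7 -91 38 2.018
```

```text
shift mm [  5.7  -4.4 161.7] turn 0.0142 pos [517.9 -84.6 199.7] F [-0.28  0.08  0.63] q7 2.18 t 2.38 tool z [ 0.e+00  7.e-04 -1.e+00]
```

Call:
send_rows(motion=[0.0878,0.0057,-0.0044,0.04,0.014,0.0878,0.0057,-0.0044,0.08,0.014,0.0878,0.0057,-0.0044,0.115,0.014,0.0878,0.0057,-0.0044,0.13,0.014,0.0878,0.0057,-0.0044,0.13,0.014,0.0878,0.0057,-0.0044,0.13,0.014])

```text
clock: 2.88
tool_pos: [514.5, -92.2, 69.5]
tcp_rot: [-0.001, -0.221, 0.975, 0.0]
wrist_force: [0.3, 0.1, -0.0]
gripper_width: 1.001
gripper_force: 0.0
```

```bash
python3 - <<'E'
from h import *
c=capture("wrist");cv2.imwrite("pics/w2.png",c["img"][:,:,::-1])
E
python3 go.py 514.7 -91 38 2.018
```

```text
shift mm [ 0.   1.7 32.5] turn -0.0021 pos [515.4 -92.6  70.5] F [1.1  0.86 0.35] q7 2.26 t 2.93 tool z [ 1.e-03  1.e-04 -1.e+00]
```

View pics/w2.png

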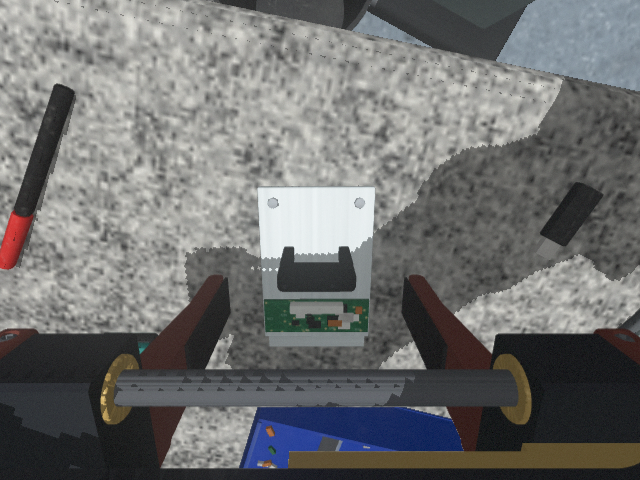

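The handle is centred between the fingertips (bar at cols 277–356, fingers at 228/403). I'll descend and close lightly.

Call:
send_rows(motion=[0.0878,0.002,0.0017,0.02,-0.002,0.0878,0.002,0.0017,0.0325,-0.002,0.03,0.002,0.0017,0.0325,-0.002,0.03,0.002,0.0017,0.0325,-0.002,0.03,0.002,0.0017,0.0325,-0.002,0.03,0.002,0.0017,0.0325,-0.002,0.03,0.002,0.0017,0.0325,-0.002,0.03,0.002,0.0017,0.0325,-0.002,0.03,0.002,0.0017,0.0325,-0.002,0.03,0.002,0.0017,0.0325,-0.002], newtons=6)

```text
clock: 3.77
tool_pos: [512.5, -92.4, 37.5]
tcp_rot: [0.0, -0.221, 0.975, -0.0]
wrist_force: [-1.6, -0.5, 3.6]
gripper_width: 0.503
gripper_force: 6.0
```

```bash
python3 go.py 514.7 -91 38 2.018
```

```text
shift mm [-2.6  0.3 -0.5] turn -0.0011 pos [512.5 -92.4  37.5] F [-1.61 -0.49  3.63] q7 2.28 t 3.77 tool z [ 6.e-04  0.e+00 -1.e+00]
```

```bash
cat > tilt.py <<'E'
from h import *
import sys
c=capture("wrist"); s=state(); im=c["img"].astype(int)
if len(sys.argv)>1: cv2.imwrite(sys.argv[1],c["img"][:,:,::-1])
g=im[:,300:330].mean((1,2)); k=np.abs(np.diff(np.convolve(g,[.5,.5],'same')))
top=[r for r in np.argsort(-k[100:262])[:6]+100]; bot=[r for r in np.argsort(-k[292:365])[:8]+292]
print("rear edge cand",top,k[top].round(0),"bottom cand",bot)
# model: rear top edge / tongue edge for pitch about grip point (carrier frame hdl = grip at x=-12,z=+~50 above underside)
M=rot(s["tcp_rot"]).as_matrix(); fx=-M[:,0]; fz=-M[:,2]; G=s["tool_pos"]
for t in range(0,26,2):
    a=np.radians(t); X=fx*np.cos(a)-fz*np.sin(a); Z=fx*np.sin(a)+fz*np.cos(a)
    p=lambda x,z: G+7*fz+X*(x+12.5)+Z*(z-44.5)   # pivot: 7 mm above tip, at x=-12.5,z=44.5 of carrier
    print(t,"rear",np.round(pix(c,p(-55,6)),1),"tongue",np.round(pix(c,p(65,4)),1),"tongue bottom world z",p(65,1)[2].round(1))
print("F",s["wrist_force"].round(2),"T",s["torque"].round(3),"pos",s["tool_pos"].round(1),"t",s["clock"])
E
python3 tilt.py
```

```text
rear edge cand [np.int64(200), np.int64(201), np.int64(199), np.int64(198), np.int64(202), np.int64(110)] [37. 30.  9.  8.  6.  6.] bottom cand [np.int64(362), np.int64(343), np.int64(329), np.int64(344), np.int64(328), np.int64(363), np.int64(361), np.int64(326)]
0 rear [314.4 198.4] tongue [314.6 377.1] tongue bottom world z 1.1
2 rear [314.4 196.6] tongue [314.6 372.5] tongue bottom world z -1.6
4 rear [314.3 194.9] tongue [314.6 367.9] tongue bottom world z -4.2
6 rear [314.3 193.2] tongue [314.6 363.4] tongue bottom world z -6.8
8 rear [314.3 191.7] tongue [314.6 358.8] tongue bottom world z -9.3
10 rear [314.3 190.2] tongue [314.6 354.3] tongue bottom world z -11.7
12 rear [314.3 188.8] tongue [314.6 349.8] tongue bottom world z -14.1
14 rear [314.3 187.5] tongue [314.6 345.3] tongue bottom world z -16.4
16 rear [314.3 186.3] tongue [314.6 340.9] tongue bottom world z -18.6
18 rear [314.2 185.3] tongue [314.6 336.5] tongue bottom world z -20.8
20 rear [314.2 184.3] tongue [314.6 332. ] tongue bottom world z -22.8
22 rear [314.2 183.5] tongue [314.6 327.6] tongue bottom world z -24.8
24 rear [314.2 182.8] tongue [314.6 323.3] tongue bottom world z -26.7
F [-1.93  0.65  4.79] T [0.028 0.18  0.002] pos [512.5 -92.4  37.5] t 3.8167
```

Call:
send_rows(motion=[0.03,0,0,-0.003,0,0.03,-0.002,0,-0.006,0,0.03,-0.004,0,-0.009,0,0.03,-0.006,0,-0.012,0,0.03,-0.008,0,-0.015,0,0.03,-0.009,0,-0.017,0,0.03,-0.009,0,-0.017,0,0.03,-0.009,0,-0.017,0], newtons=6)

```text
clock: 4.48
tool_pos: [520.4, -88.4, 54.2]
tcp_rot: [0.0, -0.221, 0.975, -0.0]
wrist_force: [-0.3, -0.2, -1.2]
gripper_width: 0.504
gripper_force: 6.0
```

```bash
python3 tilt.py pics/w3.png
```

```text
rear edge cand [np.int64(200), np.int64(199), np.int64(201), np.int64(197), np.int64(198), np.int64(110)] [41. 24. 21. 14. 13.  6.] bottom cand [np.int64(362), np.int64(343), np.int64(329), np.int64(328), np.int64(361), np.int64(344), np.int64(342), np.int64(363)]
0 rear [314.4 198. ] tongue [314.6 376.6] tongue bottom world z 17.6
2 rear [314.4 196.2] tongue [314.6 372.1] tongue bottom world z 14.9
4 rear [314.4 194.4] tongue [314.6 367.5] tongue bottom world z 12.3
6 rear [314.4 192.8] tongue [314.6 362.9] tongue bottom world z 9.7
8 rear [314.4 191.2] tongue [314.6 358.4] tongue bottom world z 7.2
10 rear [314.4 189.7] tongue [314.6 353.9] tongue bottom world z 4.8
12 rear [314.3 188.3] tongue [314.6 349.4] tongue bottom world z 2.4
14 rear [314.3 187.1] tongue [314.6 344.9] tongue bottom world z 0.1
16 rear [314.3 185.9] tongue [314.6 340.5] tongue bottom world z -2.1
18 rear [314.3 184.8] tongue [314.6 336.1] tongue bottom world z -4.2
20 rear [314.3 183.9] tongue [314.6 331.6] tongue bottom world z -6.3
22 rear [314.3 183. ] tongue [314.6 327.2] tongue bottom world z -8.3
24 rear [314.3 182.3] tongue [314.7 322.9] tongue bottom world z -10.2
F [ 0.2  -0.31 -1.55] T [0.068 0.02  0.018] pos [520.2 -88.5  54.1] t 4.5333
```

Lifted flat, with no pivoting at 6 N. I'll drop the grip to 3 N.

Call:
send_rows(motion=[0.03,0,0,0,0,0.03,0,0,0,0,0.03,0,0,0,0,0.03,0,0,0,0], newtons=3)

```text
clock: 4.87
tool_pos: [520.2, -88.5, 54.0]
tcp_rot: [-0.0, -0.221, 0.975, 0.0]
wrist_force: [0.4, -0.7, -1.6]
gripper_width: 0.501
gripper_force: 3.0
```

```bash
python3 tilt.py pics/w4.png|egrep -v 'rear \['
```

```text
rear edge cand [np.int64(200), np.int64(199), np.int64(201), np.int64(197), np.int64(198), np.int64(110)] [40. 25. 19. 13. 11.  6.] bottom cand [np.int64(362), np.int64(343), np.int64(328), np.int64(329), np.int64(361), np.int64(344), np.int64(342), np.int64(363)]
F [-0.22  0.59 -1.79] T [0.051 0.007 0.017] pos [520.2 -88.5  54.1] t 4.9167
```

Call:
send_rows(motion=[0.03,0,0,0.008,0,0.03,0,0,0.0165,0,0.03,0,0,0.0165,0,0.055,0,0,0.0165,0,0.055,0,0,0.0165,0,0.055,0.0065,0,0.007,0,0.055,0.0065,0,0.007,0,0.03,0.0065,0,0.007,0,0.03,0.0065,0,0.007,0,0.03,0.0065,0,0.007,0,0.03,0.0065,0,0.007,0,0.03,0.0065,0,0.007,0], newtons=4)

```text
clock: 5.92
tool_pos: [514.7, -91.3, 47.6]
tcp_rot: [0.0, -0.221, 0.975, 0.0]
wrist_force: [-2.1, 0.0, 6.6]
gripper_width: 0.499
gripper_force: 4.0
```

Call:
send_rows(motion=[0.03,0,0,-0.003,0,0.03,-0.002,0,-0.006,0,0.03,-0.004,0,-0.009,0,0.03,-0.006,0,-0.012,0,0.03,-0.008,0,-0.015,0,0.03,-0.009,0,-0.017,0,0.03,-0.009,0,-0.017,0,0.03,-0.009,0,-0.017,0], newtons=3)

```text
clock: 6.58
tool_pos: [522.7, -87.4, 64.2]
tcp_rot: [0.0, -0.221, 0.975, -0.0]
wrist_force: [-0.2, 1.2, -2.1]
gripper_width: 0.498
gripper_force: 3.0
```

```bash
python3 tilt.py pics/w5.png|egrep -v 'rear \['
```

```text
rear edge cand [np.int64(194), np.int64(193), np.int64(261), np.int64(106), np.int64(196), np.int64(107)] [25. 21. 11.  6.  6.  5.] bottom cand [np.int64(332), np.int64(331), np.int64(342), np.int64(343), np.int64(341), np.int64(329), np.int64(323), np.int64(324)]
F [-0.38 -0.33 -1.24] T [0.017 0.049 0.008] pos [522.4 -87.4  64.1] t 6.6333
```

Run:
```python
from h import *
c=capture("scene"); w=cv2.imread("pics/w5.png")[160:380,210:430]
s=state()
u,v=map(int,pix(c,s["tool_pos"])); print(u,v)
a=cv2.resize(c["img"][v-40:v+70,u-60:u+60,::-1],None,fx=4,fy=4,interpolation=cv2.INTER_CUBIC)
w=cv2.resize(w,(440,440))
w=cv2.resize(w,(300,440)) if 0 else w[:,70:370]
cv2.imwrite("pics/m5.png",np.hstack([a,w]))
```

```text
350 195
```

View pics/m5.png

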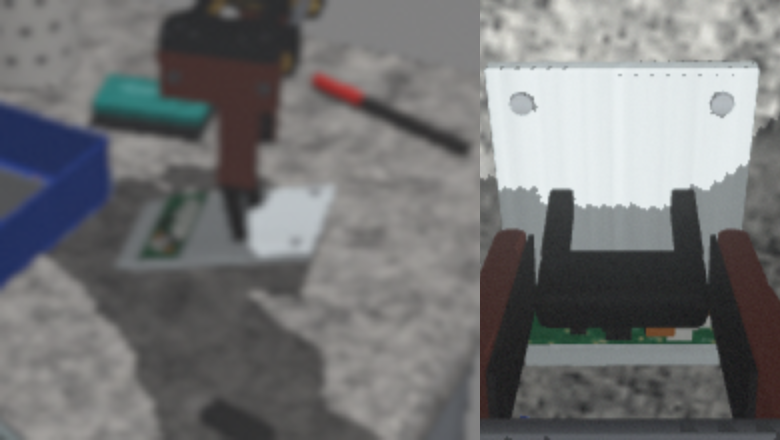

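It is now tilted nose down: rear edge at row 193, tongue edge at row 342 and bar far-top edge at row ~322. I'll fit the tilt.

```bash
cat > fit.py <<'E'
from h import *
from scipy.optimize import least_squares
import sys
def fit(c,s,obs,fixed=None):
    # obs: list of (x,y,z carrier underside frame, u,v); unknown pitch, pos (grip-relative dx,dz), dy, yaw
    M=rot(s["tcp_rot"]).as_matrix(); fx=-M[:,0]; fz=-M[:,2]; fy=np.cross(fz,fx)
    B=np.array([fx,fy,fz]).T
    def P(q,p): return s["tool_pos"]+B@(np.array([q[1],q[2],q[3]])+R.from_euler('zy',[q[4],q[0]]).as_matrix()@(np.array(p)-[-10,0,44]))
    def res(q): return np.r_[np.concatenate([np.array(pix(c,P(q,o[:3])))-o[3:] for o in obs]),(q[4])/.02]
    r=least_squares(res,[.1,6,0,0,0]); return r,lambda p:P(r.x,p)
E
python3 - <<'E'
from fit import *
c=capture("wrist"); s=state()
k=lambda x,y:(210+(x-480+70)/2,160+y/2)
obs=[(-55,-38,6,*k(487,66)),(-55,38,6,*k(757,65)),(65,-35,3.5,*k(522,365)),(65,35,3.5,*k(720,365)),(-4,-22,52,*k(540,322)),(-4,22,52,*k(707,324))]
r,P=fit(c,s,obs); print("pitch deg",np.degrees(r.x[0]),r.x.round(2),r.fun.round(1)); print("tongue",P([65,0,3]).round(1),P([65,0,1]).round(1)[2])
print("rear low",P([-55,0,0]).round(1))
E
```

```text
pitch deg 13.167751680865122 [ 0.23  7.4   1.03 -6.08 -0.  ] [-0.9  0.2  1.5  0.9  2.   0.1 -1.3  0.2 -1.5 -0.1  0.4 -1.  -0.1]
tongue [586.  -55.9   0.9] -1.1
rear low [ 479.9 -106.5   25.3]
```

Pitch is 13.2° with the tongue on the bench. I'll tighten the grip, lift and re-check.

Call:
send_rows(motion=[0.03,0,0,0,0,0.03,0,0,0,0,0.03,0,0,0,0,0.03,0,0,-0.005,0,0.03,0,0,-0.012,0,0.03,0,0,-0.025,0,0.03,0,0,-0.04,0,0.03,0,0,-0.055,0,0.03,0,0,-0.06,0,0.03,0,0,-0.06,0], newtons=15)

```text
clock: 7.57
tool_pos: [523.8, -87.6, 125.9]
tcp_rot: [0.002, -0.221, 0.975, -0.0]
wrist_force: [0.1, 0.8, -2.5]
gripper_width: 0.493
gripper_force: 15.0
```

```bash
python3 tilt.py pics/w6.png|egrep -v 'rear \['; python3 go.py 449.6 200.9 122 1.384
```

```text
rear edge cand [np.int64(261), np.int64(194), np.int64(195), np.int64(191), np.int64(189), np.int64(260)] [24. 23. 23. 17. 11.  8.] bottom cand [np.int64(343), np.int64(332), np.int64(342), np.int64(333), np.int64(331), np.int64(344), np.int64(324), np.int64(323)]
F [-1.    0.59 -2.38] T [0.089 0.034 0.018] pos [523.  -87.4 124.8] t 7.6167
shift mm [-58.2 291.8   2.7] turn 0.633 pos [523.  -87.4 124.8] F [-1.    0.59 -2.38] q7 2.22 t 7.62 tool z [ 1.7e-03  2.0e-04 -1.0e+00]
```

Call:
send_rows(motion=[0.03,-0.002,0.01,0,0.02,0.03,-0.006,0.03,0,0.07,0.03,-0.011,0.058,0,0.13,0.03,-0.018,0.09,0,0.2,0.03,-0.025,0.125,0,0.27,0.03,-0.032,0.16,0,0.34,0.03,-0.039,0.195,0,0.41,0.03,-0.045,0.228,0,0.48,0.03,-0.051,0.256,0,0.55,0.03,-0.055,0.278,0,0.6,0.03,-0.058,0.292,0.0,0.633,0.03,-0.058,0.292,0.0,0.633])

```text
clock: 8.62
tool_pos: [447.3, 204.6, 123.3]
tcp_rot: [-0.001, 0.091, 0.996, 0.0]
wrist_force: [-0.6, -0.1, -1.7]
gripper_width: 0.496
gripper_force: 15.0
```

Call:
send_rows(motion=[0.03,0,0,0,0,0.03,0,0,0,0,0.03,0,0,0,0])

```text
clock: 8.87
tool_pos: [449.1, 199.3, 123.9]
tcp_rot: [-0.0, 0.094, 0.996, -0.0]
wrist_force: [1.0, -0.8, -1.8]
gripper_width: 0.499
gripper_force: 15.0
```

```bash
python3 tilt.py pics/w7.png|egrep -v 'rear \['; python3 go.py 449.6 200.9 113 1.384
python3 - <<'E'
from h import *
c=capture("top"); s=state(); M=rot(s["tcp_rot"]).as_matrix()
w=cv2.imread("pics/w7.png")[120:390,180:480]
a=cv2.resize(c["img"][205:280,240:310,::-1],None,fx=6,fy=6,interpolation=cv2.INTER_CUBIC)
cv2.imwrite("pics/m7.png",np.hstack([cv2.resize(w,(500,450)),a[:450,:300]]))
cv2.imwrite("pics/m7.png",cv2.resize(w,None,fx=2,fy=2))
E
```

```text
rear edge cand [np.int64(191), np.int64(190), np.int64(137), np.int64(165), np.int64(136), np.int64(164)] [18. 14. 13.  9.  9.  9.] bottom cand [np.int64(332), np.int64(333), np.int64(331), np.int64(352), np.int64(324), np.int64(323), np.int64(329), np.int64(354)]
F [ 0.11  0.09 -0.98] T [-0.007  0.063  0.039] pos [449.2 199.5 124. ] t 8.9167
shift mm [-0.1  1.5 11. ] turn -0.0019 pos [449.2 199.5 124. ] F [ 0.11  0.09 -0.98] q7 1.0 t 8.92 tool z [-2.e-04 -6.e-04 -1.e+00]
```

View pics/m7.png

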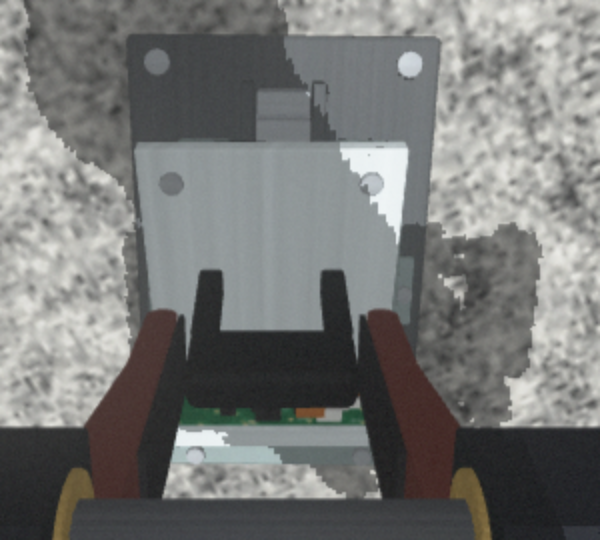

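The carrier is tilted above the cradle and nearly square to it. The base near corners are at full-frame (243.5,138.5) and (400,139), and the carrier's rear corners at (247.5,192) and (384,191.5). I'll refine the base y and yaw from these.

Run:
```python
from fit import *
c=capture("wrist"); s=state()
k=lambda x,y:(180+x/2,120+y/2)
obs=[(-55,-38,6,*k(135,144)),(-55,38,6,*k(408,143)),(65,0,3.5,*k(270,446)),(-4,-22,52,*k(188,402)),(-4,22,52,*k(356,402))]
r,P=fit(c,s,obs); print("pitch deg",np.degrees(r.x[0]),r.x.round(2),r.fun.round(1))
n1,n2=proj(c,*k(128,36),8),proj(c,*k(440,37),8); e=n2-n1; yaw=np.arctan2(-e[0],e[1]); print("near w",np.hypot(*e[:2]),"yaw",yaw)
x=np.array([np.cos(yaw),np.sin(yaw)]); y=np.array([-x[1],x[0]])
o=((n1+n2)/2)[:2]+95*x; print("base centre",o.round(1))
for n,p in (("tongue",[65,0,3]),("rear mid",[-55,0,3]),("rear low",[-55,0,0])):
    q=P(p); d=q[:2]-o; print(n,"base x,y",(d@x).round(1),(d@y).round(1),"z",q[2].round(1))
q=proj(c,*k(284,90),34)[:2]-o; print("catch top?",q@x,q@y)
M=rot(s["tcp_rot"]).as_matrix();print("tool heading-90",np.arctan2(M[1,1],M[0,1])-np.pi/2)
```

```text
pitch deg 12.97074806362179 [ 0.23  6.22  0.85 -5.5  -0.  ] [-0.6  0.4  0.7  1.   0.6 -0.2 -1.2 -0.6  0.6 -0.5 -0.1]
near w 117.73740274779126 yaw -0.1917428744346585
base centre [473.1 200.7]
tongue base x,y 46.7 -4.4 z 61.8
rear mid base x,y -70.2 -4.6 z 88.8
rear low base x,y -70.9 -4.6 z 85.8
catch top? -77.98500573914136 -0.29473174682614484
tool heading-90 -0.1884409791193451
```

Call:
send_rows(motion=[0.03,-0.001,0.001,0.005,0.003,0.03,-0.002,0.002,0.014,0.003,0.03,-0.003,0.0035,0.024,0.003,0.03,-0.003,0.0035,0.032,0.003,0.03,-0.003,0.0035,0.037,0.003,0.03,-0.003,0.0035,0.039,0.003,0.03,-0.003,0.0035,0.039,0.003,0.03,-0.003,0.0035,0.039,0.003])

```text
clock: 9.68
tool_pos: [452.5, 203.8, 85.1]
tcp_rot: [-0.0, 0.095, 0.995, -0.0]
wrist_force: [0.5, -0.1, -1.2]
gripper_width: 0.497
gripper_force: 15.0
```

Call:
send_rows(motion=[0.03,0,0,0.001,0,0.03,0,0,0.002,0,0.03,0,0,0.003,0,0.03,0,0,0.003,0])

```text
clock: 10.02
tool_pos: [452.5, 204.0, 82.2]
tcp_rot: [0.0, 0.095, 0.996, 0.0]
wrist_force: [-0.5, 0.3, -1.5]
gripper_width: 0.497
gripper_force: 15.0
```

Call:
send_rows(motion=[0.03,0,0,0.0007,0,0.03,0,0,0.0014,0,0.03,0,0,0.002,0,0.03,0,0,0.0025,0,0.03,0,0,0.0025,0])

```text
clock: 10.43
tool_pos: [452.4, 203.9, 79.5]
tcp_rot: [-0.0, 0.095, 0.995, -0.0]
wrist_force: [-0.3, -1.3, -1.7]
gripper_width: 0.497
gripper_force: 15.0
```

Call:
send_rows(motion=[0.03,0,0,0.0005,0,0.03,0,0,0.001,0,0.03,0,0,0.001,0])

```text
clock: 10.68
tool_pos: [452.5, 203.9, 78.5]
tcp_rot: [-0.0, 0.095, 0.995, -0.0]
wrist_force: [1.1, -0.5, -1.5]
gripper_width: 0.491
gripper_force: 15.0
```

Call:
send_rows(motion=[0.03,0,0,0.0005,0,0.03,0,0,0.001,0,0.03,0,0,0.001,0])

```text
clock: 10.93
tool_pos: [452.5, 203.9, 77.6]
tcp_rot: [-0.0, 0.095, 0.995, -0.0]
wrist_force: [-0.3, 0.6, -1.7]
gripper_width: 0.498
gripper_force: 15.0
```

Call:
send_rows(motion=[0.03,0,0,0.0005,0,0.03,0,0,0.001,0,0.03,0,0,0.001,0])

```text
clock: 11.18
tool_pos: [452.4, 203.9, 76.6]
tcp_rot: [-0.0, 0.095, 0.996, 0.0]
wrist_force: [-0.0, 0.1, -1.3]
gripper_width: 0.495
gripper_force: 15.0
```

Call:
send_rows(motion=[0.03,0,0,0.0005,0,0.03,0,0,0.001,0,0.03,0,0,0.001,0])

```text
clock: 11.43
tool_pos: [452.4, 204.0, 75.6]
tcp_rot: [-0.0, 0.095, 0.996, 0.0]
wrist_force: [-1.1, 0.3, -1.5]
gripper_width: 0.496
gripper_force: 15.0
```

```bash
python3 tilt.py pics/w8.png|egrep -v 'rear \['
python3 - <<'E'
import cv2,numpy as np
for n in("w7","w8"):
    g=cv2.imread(f"pics/{n}.png")[:,:,::-1].astype(int)
    for sl in ((285,305),): print(n,[(r,int(v)) for r,v in enumerate(np.diff(g[:,sl[0]:sl[1]].mean((1,2)))) if abs(v)>8 and r>130 and r<365])
E
```

```text
rear edge cand [np.int64(169), np.int64(136), np.int64(168), np.int64(189), np.int64(137), np.int64(192)] [14. 13. 12.  9.  9.  8.] bottom cand [np.int64(336), np.int64(337), np.int64(347), np.int64(335), np.int64(348), np.int64(363), np.int64(324), np.int64(323)]
F [-0.48  1.06 -0.83] T [0.016 0.072 0.033] pos [452.4 203.9  75.6] t 11.4833
w7 [(136, -25), (137, -9), (190, 58), (191, 8), (254, -18), (284, -51), (285, -27), (323, 12), (331, 33), (332, 41), (335, 20), (336, 11), (337, -9), (341, 12), (350, -18), (352, -9), (353, -8), (359, 8)]
w8 [(135, -16), (136, -10), (191, 9), (192, 34), (195, 12), (256, -19), (257, -8), (285, -60), (286, -23), (323, 45), (324, -16), (325, -13), (335, 35), (336, 53), (337, 9), (339, 10), (345, 12), (346, -9), (347, -17), (353, 10), (362, -25), (363, -43)]
```

The nose has pivoted up about 2°, so the tongue is lightly on the floor at about 11°. I'll slide it forward.

Call:
send_rows(motion=[0.03,-0.001,0,0,0,0.03,-0.003,0,0,0,0.03,-0.005,0,0,0,0.03,-0.007,0,0,0,0.03,-0.009,0,0,0,0.03,-0.01,0,0,0,0.03,-0.01,0,0,0])

```text
clock: 12.07
tool_pos: [462.8, 201.9, 75.7]
tcp_rot: [0.0, 0.095, 0.995, 0.0]
wrist_force: [0.3, 0.1, -1.7]
gripper_width: 0.496
gripper_force: 15.0
```

Call:
send_rows(motion=[0.03,-0.001,0,0,0,0.03,-0.002,0,0,0,0.03,-0.003,0,0,0,0.03,-0.003,0,0,0])

```text
clock: 12.4
tool_pos: [465.5, 201.4, 75.7]
tcp_rot: [0.0, 0.095, 0.995, 0.0]
wrist_force: [-1.3, -0.4, -0.2]
gripper_width: 0.491
gripper_force: 15.0
```

Call:
send_rows(motion=[0.03,-0.001,0,0,0,0.03,-0.002,0,0,0,0.03,-0.003,0,0,0,0.03,-0.003,0,0,0])

```text
clock: 12.73
tool_pos: [468.5, 200.9, 75.7]
tcp_rot: [0.0, 0.095, 0.995, 0.0]
wrist_force: [0.2, 0.5, -0.7]
gripper_width: 0.495
gripper_force: 15.0
```

Call:
send_rows(motion=[0.03,-0.001,0,0,0,0.03,-0.002,0,0,0,0.03,-0.002,0,0,0])

```text
clock: 12.98
tool_pos: [470.4, 200.4, 75.7]
tcp_rot: [0.0, 0.095, 0.995, 0.0]
wrist_force: [-0.2, -0.3, -0.1]
gripper_width: 0.494
gripper_force: 15.0
```

Call:
send_rows(motion=[0.03,-0.001,0,0,0,0.03,-0.0015,0,0,0,0.03,-0.0015,0,0,0])

```text
clock: 13.23
tool_pos: [471.8, 200.2, 75.7]
tcp_rot: [0.0, 0.095, 0.995, 0.0]
wrist_force: [-0.2, 0.4, -0.8]
gripper_width: 0.493
gripper_force: 15.0
```

Call:
send_rows(motion=[0.03,-0.001,0,0,0,0.03,-0.0015,0,0,0,0.03,-0.0015,0,0,0])

```text
clock: 13.48
tool_pos: [473.2, 199.9, 75.7]
tcp_rot: [-0.0, 0.095, 0.995, 0.0]
wrist_force: [-0.6, -0.0, -1.2]
gripper_width: 0.492
gripper_force: 15.0
```

Call:
send_rows(motion=[0.03,-0.0005,0,0,0,0.03,-0.001,0,0,0,0.03,-0.001,0,0,0])

```text
clock: 13.73
tool_pos: [473.4, 200.0, 75.6]
tcp_rot: [-0.001, 0.095, 0.996, -0.0]
wrist_force: [-5.4, 1.3, 3.9]
gripper_width: 0.495
gripper_force: 15.0
```

Call:
send_rows(motion=[0.03,-0.0005,0,0,0,0.03,-0.001,0,0,0,0.03,-0.001,0,0,0])

```text
clock: 13.98
tool_pos: [473.5, 200.0, 75.6]
tcp_rot: [-0.002, 0.094, 0.996, -0.0]
wrist_force: [-6.9, 0.6, 5.8]
gripper_width: 0.5
gripper_force: 15.0
```

```bash
python3 tilt.py pics/w9.png|egrep -v 'rear \['
python3 - <<'E'
import cv2,numpy as np
for n in("w8","w9"):
    g=cv2.imread(f"pics/{n}.png")[:,:,::-1].astype(int)
    for sl in ((285,305),): print(n,[(r,int(v)) for r,v in enumerate(np.diff(g[:,sl[0]:sl[1]].mean((1,2)))) if abs(v)>8 and r>130 and r<365])
E
```

```text
rear edge cand [np.int64(134), np.int64(135), np.int64(192), np.int64(101), np.int64(133), np.int64(193)] [21. 15. 14. 11. 10. 10.] bottom cand [np.int64(336), np.int64(343), np.int64(337), np.int64(335), np.int64(344), np.int64(323), np.int64(342), np.int64(324)]
F [-6.53  1.45  5.89] T [ 0.29   1.637 -0.068] pos [473.5 200.   75.6] t 14.0333
w8 [(135, -16), (136, -10), (191, 9), (192, 34), (195, 12), (256, -19), (257, -8), (285, -60), (286, -23), (323, 45), (324, -16), (325, -13), (335, 35), (336, 53), (337, 9), (339, 10), (345, 12), (346, -9), (347, -17), (353, 10), (362, -25), (363, -43)]
w9 [(133, 8), (175, 9), (191, 12), (192, 16), (195, 12), (256, -20), (257, -8), (285, -62), (286, -23), (323, 68), (324, -25), (325, -23), (335, 36), (336, 43), (337, 31), (338, -16), (339, 16), (341, -18), (342, -43), (343, -18), (346, 21), (352, 11), (354, 10), (361, 11), (364, -19)]
```

It is home: about 6.5 N with the tongue at base x ≈ 72, where the wall was expected at 73. I'll now lower it along the arc about the tongue edge.

Call:
send_rows(motion=[0.03,0.001,0,0,0,0.03,0.0015,0,0.001,0,0.03,0.0023,0,0.002,0,0.03,0.0031,0,0.003,0,0.03,0.0039,0,0.004,0,0.03,0.0046,0,0.005,0,0.03,0.0053,0,0.006,0,0.03,0.006,0,0.007,0,0.03,0.006,0,0.007,0], newtons=20)

```text
clock: 14.78
tool_pos: [467.6, 201.1, 68.5]
tcp_rot: [-0.001, 0.094, 0.996, -0.0]
wrist_force: [-7.4, 1.3, 6.6]
gripper_width: 0.496
gripper_force: 20.0
```

```bash
python3 tilt.py pics/w10.png|egrep -v 'rear \['
python3 - <<'E'
import cv2,numpy as np
for n in("w9","w10"):
    g=cv2.imread(f"pics/{n}.png")[:,:,::-1].astype(int)
    for sl in ((285,305),): print(n,[(r,int(v)) for r,v in enumerate(np.diff(g[:,sl[0]:sl[1]].mean((1,2)))) if abs(v)>8 and r>130 and r<365])
E
```

```text
rear edge cand [np.int64(198), np.int64(145), np.int64(197), np.int64(144), np.int64(146), np.int64(110)] [19. 18. 16. 13. 12. 11.] bottom cand [np.int64(324), np.int64(348), np.int64(332), np.int64(323), np.int64(333), np.int64(347), np.int64(357), np.int64(356)]
F [-6.78  1.97  6.69] T [ 0.36   1.587 -0.068] pos [467.7 201.1  68.6] t 14.8333
w9 [(133, 8), (175, 9), (191, 12), (192, 16), (195, 12), (256, -20), (257, -8), (285, -62), (286, -23), (323, 68), (324, -25), (325, -23), (335, 36), (336, 43), (337, 31), (338, -16), (339, 16), (341, -18), (342, -43), (343, -18), (346, 21), (352, 11), (354, 10), (361, 11), (364, -19)]
w10 [(186, 9), (197, 27), (200, 8), (262, -23), (286, -29), (287, -42), (288, -11), (323, 66), (324, 40), (331, -16), (332, -17), (334, -31), (335, -22), (336, -8), (344, 9), (347, 96), (348, 8), (351, 17), (352, 11), (353, -19), (354, -12), (355, -27), (356, -41), (359, 12), (360, 26)]
```

Call:
send_rows(motion=[0.03,0.0012,0,0.0005,0,0.03,0.0019,0,0.0012,0,0.03,0.0023,0,0.0018,0,0.03,0.0028,0,0.0025,0,0.03,0.0033,0,0.0032,0,0.03,0.0038,0,0.004,0,0.03,0.0038,0,0.004,0], newtons=25)

```text
clock: 15.42
tool_pos: [465.1, 201.9, 65.0]
tcp_rot: [-0.0, 0.095, 0.996, 0.0]
wrist_force: [-5.8, 1.1, 8.1]
gripper_width: 0.489
gripper_force: 25.0
```

Call:
send_rows(motion=[0.03,0.0004,0,0.0005,0,0.03,0.0008,0,0.001,0,0.03,0.0008,0,0.001,0])

```text
clock: 15.67
tool_pos: [464.4, 202.0, 63.9]
tcp_rot: [-0.0, 0.094, 0.996, 0.0]
wrist_force: [-5.5, 1.0, 6.7]
gripper_width: 0.496
gripper_force: 25.0
```

Call:
send_rows(motion=[0.03,0.0006,0,0.0005,0,0.03,0.001,0,0.001,0,0.03,0.001,0,0.001,0])

```text
clock: 15.92
tool_pos: [463.6, 202.2, 62.8]
tcp_rot: [0.0, 0.095, 0.996, 0.0]
wrist_force: [-4.3, 1.3, 2.8]
gripper_width: 0.493
gripper_force: 25.0
```

Call:
send_rows(motion=[0.03,0.0006,0,0.0005,0,0.03,0.001,0,0.001,0,0.03,0.001,0,0.001,0])

```text
clock: 16.17
tool_pos: [462.9, 202.3, 61.7]
tcp_rot: [0.0, 0.095, 0.996, 0.0]
wrist_force: [-4.2, 2.3, 3.5]
gripper_width: 0.496
gripper_force: 25.0
```

```bash
python3 tilt.py pics/w11.png
python3 - <<'E'
import cv2,numpy as np
for n in("w10","w11"):
    g=cv2.imread(f"pics/{n}.png")[:,:,::-1].astype(int)
    for sl in ((285,305),): print(n,[(r,int(v)) for r,v in enumerate(np.diff(g[:,sl[0]:sl[1]].mean((1,2)))) if abs(v)>8 and r>130 and r<365])
E
```

```text
rear edge cand [np.int64(209), np.int64(210), np.int64(154), np.int64(153), np.int64(119), np.int64(118)] [26. 24. 14. 13. 12. 11.] bottom cand [np.int64(341), np.int64(359), np.int64(327), np.int64(340), np.int64(358), np.int64(326), np.int64(342), np.int64(360)]
0 rear [313.8 199.4] tongue [314.1 377.7] tongue bottom world z 25.3
2 rear [313.8 197.6] tongue [314.1 373.2] tongue bottom world z 22.6
4 rear [313.7 195.9] tongue [314.1 368.6] tongue bottom world z 20.0
6 rear [313.7 194.2] tongue [314.1 364. ] tongue bottom world z 17.4
8 rear [313.7 192.7] tongue [314.1 359.5] tongue bottom world z 14.9
10 rear [313.7 191.2] tongue [314.1 355. ] tongue bottom world z 12.5
12 rear [313.7 189.8] tongue [314.1 350.5] tongue bottom world z 10.1
14 rear [313.6 188.6] tongue [314.1 346. ] tongue bottom world z 7.8
16 rear [313.6 187.4] tongue [314.2 341.6] tongue bottom world z 5.6
18 rear [313.6 186.4] tongue [314.2 337.1] tongue bottom world z 3.4
20 rear [313.6 185.4] tongue [314.2 332.7] tongue bottom world z 1.4
22 rear [313.6 184.6] tongue [314.2 328.3] tongue bottom world z -0.6
24 rear [313.5 183.9] tongue [314.2 323.9] tongue bottom world z -2.5
F [-3.58  1.92  3.92] T [0.542 0.688 0.008] pos [462.9 202.3  61.7] t 16.2167
w10 [(186, 9), (197, 27), (200, 8), (262, -23), (286, -29), (287, -42), (288, -11), (323, 66), (324, 40), (331, -16), (332, -17), (334, -31), (335, -22), (336, -8), (344, 9), (347, 96), (348, 8), (351, 17), (352, 11), (353, -19), (354, -12), (355, -27), (356, -41), (359, 12), (360, 26)]
w11 [(196, 8), (209, 18), (267, -14), (268, -19), (288, -46), (289, -33), (323, 15), (325, 9), (326, 44), (327, 14), (332, 13), (340, -28), (341, -11), (343, -8), (344, -31), (345, -13), (355, 11), (358, 93), (359, 26), (360, 15)]
```

Call:
send_rows(motion=[0.03,0.0005,0,0.0005,0,0.03,0.0008,0,0.0008,0,0.03,0.0008,0,0.0008,0])

```text
clock: 16.47
tool_pos: [462.9, 202.3, 61.6]
tcp_rot: [0.001, 0.095, 0.995, 0.001]
wrist_force: [-3.2, 1.2, 10.6]
gripper_width: 0.492
gripper_force: 25.0
```

Call:
send_rows(motion=[0.03,0.0003,0,0.0005,0,0.03,0.0003,0,0.0008,0,0.03,0.0003,0,0.0008,0])

```text
clock: 16.72
tool_pos: [462.9, 202.4, 61.5]
tcp_rot: [0.001, 0.095, 0.995, 0.001]
wrist_force: [-5.5, -0.4, 18.4]
gripper_width: 0.493
gripper_force: 25.0
```

```bash
python3 tilt.py pics/w12.png|egrep -v 'rear \['
python3 - <<'E'
import cv2,numpy as np
w=cv2.imread("pics/w12.png")
for n in("w11","w12"):
    g=cv2.imread(f"pics/{n}.png")[:,:,::-1].astype(int)
    print(n,[(r,int(v)) for r,v in enumerate(np.diff(g[:,285:305].mean((1,2)))) if abs(v)>8 and r>130 and r<365])
cv2.imwrite("pics/m12.png",cv2.resize(w[120:390,180:480],None,fx=2,fy=2,interpolation=cv2.INTER_CUBIC))
E
```

```text
rear edge cand [np.int64(209), np.int64(210), np.int64(153), np.int64(154), np.int64(118), np.int64(155)] [26. 22. 14. 14. 11.  9.] bottom cand [np.int64(341), np.int64(359), np.int64(327), np.int64(340), np.int64(358), np.int64(326), np.int64(342), np.int64(360)]
F [-5.53 -0.39 18.04] T [-0.128  1.083  0.01 ] pos [462.9 202.3  61.5] t 16.7667
w11 [(196, 8), (209, 18), (267, -14), (268, -19), (288, -46), (289, -33), (323, 15), (325, 9), (326, 44), (327, 14), (332, 13), (340, -28), (341, -11), (343, -8), (344, -31), (345, -13), (355, 11), (358, 93), (359, 26), (360, 15)]
w12 [(208, 10), (209, 15), (267, -14), (268, -19), (288, -40), (289, -36), (323, 10), (324, 8), (325, 10), (326, 46), (327, 13), (332, 12), (340, -30), (341, -10), (344, -30), (345, -11), (355, 11), (358, 91), (359, 24), (360, 18)]
```

It has hit a hard stop at the expected flat height, and the force had dropped from 8 to 3 N on the way, which looks like the snap. I'll check with the last picture.

View pics/m12.png

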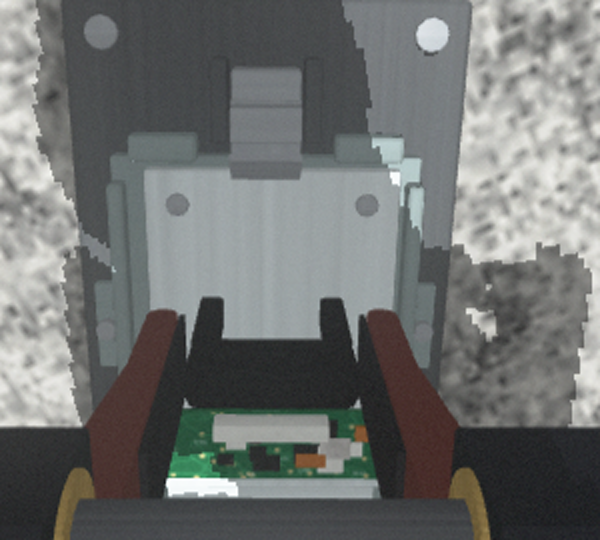

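The catch nose overlaps the plate's rear edge (crop rows 160–178 over the edge at 167), and the plate sits square between the rails. It is locked, so I'll unload and release.

Call:
send_rows(motion=[0.03,0.0003,0,-0.0008,0,0.03,0.0005,0,-0.0016,0,0.06,0.0005,0,-0.0016,0,0.06,0.0005,0,-0.0016,0,0.06,0.0005,0,-0.0016,0,0.06,0.0005,0,-0.005,0,0.06,0.0005,0,-0.02,0,0.06,0.0005,0,-0.05,0,0.06,0.0005,0,-0.08,0,0.06,0.0005,0,-0.1,0,0.06,0.0005,0,-0.1,0,0.06,0.0005,0,-0.1,0])

```text
clock: 17.77
tool_pos: [461.7, 202.6, 161.0]
tcp_rot: [0.001, 0.095, 0.996, 0.001]
wrist_force: [0.7, 0.2, -0.8]
gripper_width: 0.683
gripper_force: 0.0
```

Run:
```python
from h import *
s=state();c=capture("wrist");g=c["img"].astype(int);cv2.imwrite("pics/w13.png",c["img"][:,:,::-1])
print(s["tool_pos"].round(1),s["gripper_width"],s["gripper_force"],s["wrist_force"].round(1))
print([(r,int(v)) for r,v in enumerate(np.diff(g[:,285:293].mean((1,2)))) if abs(v)>8 and r>130 and r<365])
# expected rows of the flat seated carrier; also if raised 8 mm
yaw=-.19;X=np.array([np.cos(yaw),np.sin(yaw),0]);Tg=np.array([473.1,200.7,0])+X*72.5
for z in(14,22): print(z,[np.round(pix(c,Tg-X*(65-x)+[0,0,z+h]),1) for x,h in((-55,6),(-4,54),(65,4))])
```

```text
[461.7 202.6 161. ] 0.6827830240382958 0.0 [ 0.7  0.2 -0.8]
[(167, 8), (178, 14), (179, 26), (224, -19), (225, -13), (253, 19), (254, 48), (265, -71), (266, -18), (282, 10), (291, 50), (292, 25), (297, 46), (299, -66), (300, -21), (301, 24), (302, 37), (303, 12), (315, -31), (316, -28), (318, 38), (320, -11), (321, -11), (326, 11), (327, 22), (329, -8), (332, 12), (333, 9), (336, -17), (337, -26), (338, -37), (339, -13), (364, 12)]
14 [array([314.4, 180.2]), array([314.4, 256.5]), array([314.5, 304.9])]
22 [array([314.4, 181.7]), array([314.4, 260.4]), array([314.5, 309.1])]
```

The carrier stayed in the cradle (rear edge at row 179, predicted 180 when seated), the gripper is clear and touching nothing. Handing in.

```bash
python3 -c "
from rig import *
print(job_done())"
```

```text
the job is handed in; nothing more can be done
None
```

The carrier is in the cradle and let go: its tongue felt home at about 6.5 N, it lies flat, and the last close picture shows the catch nose over its rear edge; I handed the job in at about 18 s, and the hand-in returned no verdict.

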